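# Level the balance shelf and hold it down

### The job

Lay the spirit level lengthwise on the black rubber strip of the sprung steel shelf, vial up, within the strip, and let go of it. Then take hold of the black bar knob of the levelling foot, press it down so that the foot stands on the grey sole plate, and turn it until the bubble sits between the two lines of the vial. Finish while still gripping the knob and pressing it down, with the bubble centred, so that a colleague can tighten the lock nut; leave the other things on the bench where they are.

Things in the scene. Friction and masses are not known exactly. Their poses are not given: they have to be found in the camera images.
- level_mid (a point): Centre of the spirit level, a loose aluminium bar 180 (its x) x 26 (its y) x 36 mm (its z) with black end caps, 0.28 kg, standing on its underside on the bench at the start, vial on top; 18 mm above its underside. The vial, a pale green window 100 x 18 mm in the middle of the top face, holds a white bubble 22 mm long and has two black cross lines 34 mm apart about its middle.
- level: The same spirit level; this origin is the centre of its underside.
- vial_mid (a point): Middle of the vial on the level's top face, 19 mm above the level's centre; axes as the level's.
- bubble_mid (a point): Middle of the bubble, which moves along the level's x axis only, at most 36 mm either way from the vial's middle; it lies between the lines when within 6 mm either way. It moves towards the higher end, 1.8 mm per milliradian of slope of the level, and settles in about a second.
- strip_mid (a point): Middle of the top of the black rubber strip, 50 mm (x) by 200 mm (y), on the steel shelf (120 x 362 x 10 mm). The frame moves with the shelf: y runs along the shelf towards its hinge, x across, z up. 57 mm above the bench when the shelf is level, 61 mm while the shelf is up. The hinge pin lies at y = +130 mm, the levelling foot's axis at y = -185 mm.
- stand: The fixed stand that carries the shelf: grey sole plate 170 x 400 x 8 mm, hinge cheeks 70 mm high at the +y end; origin at the middle of its underside, y towards the hinge. Its springs hold the shelf's foot end up against a stop, sloping 0.03 rad, until it is pressed down; let go, it springs up again. As it goes down the knob stands up straight, its grip point shifting 1.5 to 2 mm away from the hinge.
- foot_grip (a point): Middle of the black bar knob on top of the levelling foot, where to grip it: 52 mm (its x) by 14 mm (its y) by 28 mm tall; grip across the 14 mm. At least 20 mm free below the bar. Pressing it down 9 to 16 mm, with 3 N rising to 7 N, stands the foot on the sole plate; there this point is 97 mm above the bench and does not rise or sink as it is turned, the shelf does.
- foot: The same levelling foot, a screw through the shelf's free end, 315 mm from the hinge; origin on its axis 47 mm below the grip point. Right-hand thread, 8 mm a turn: clockwise seen from above, the shelf's end climbs on the pressed foot and the bubble moves 7.2 mm per rad towards the foot. Turning takes about 0.1 N m; it stays where left and has 2.5 rad or more of travel beyond level.
- foot_tip (a point): Middle of the underside of the foot's rubber pad; 8 mm above the bench when the foot stands on the sole plate, 17 to 24 mm when the shelf is up.
- straightedge: Bystander: plain solid aluminium bar 180 x 30 x 20 mm without any vial, lying flat; origin under its centre
- jar: Bystander: small glass jar with steel lid, 56 mm wide, 75 mm tall; origin at its underside
- cup: Bystander: white ceramic cup 72 mm wide, 70 mm tall; origin at its underside
- bowl: Bystander: steel bowl 170 mm wide, 65 mm tall; origin at its underside
- towel_roll: Bystander: upright roll of paper towel 110 mm wide, 220 mm tall; origin at its underside
- spatula: Bystander: kitchen spatula 240 mm long lying flat; origin on its underside
Mind the look-alikes: they are no part of the job. What is shaped like the level but blue or yellow is not meant.

How it is judged (in metres and radians):
On the way:
1. the spirit level stands lengthwise on the rubber strip, vial up, let go (x of level_mid in the frame of strip_mid between -0.015 and 0.015 m and y of level_mid in the frame of strip_mid between -0.022 and 0.022 m and z of level_mid in the frame of strip_mid between 0.013 and 0.023 m and angle between the x axis of level_mid and the y axis of strip_mid, either way round below 0.12 rad and angle between level_mid's own z axis and vertical below 0.1 rad and contact force between the fingers and level below 0.3 N), for 0.3 s.
At the end, for the whole second after the job is handed in: Level vial up on the strip, let go, within 15 mm across and 22 mm along of its middle and 0.12 rad of its direction; fingers still hold the knob (over 3 N) and keep the foot on the sole plate (underside below 9.5 mm); bubble within 6 mm of the middle (all of step 1 and height (world z) of foot_tip below 0.0095 m and contact force between the fingers and foot above 3 N and x of bubble_mid in the frame of vial_mid between -0.006 and 0.006 m); the arm keeps its last pose, push and grip.
It fails at once if one of the other things on the bench is moved by more than 40 mm (distance of any of straightedge, jar, cup, bowl, towel_roll, spatula from where it was at the start of the episode above 0.04 m).
It also fails if it takes over 67 s, if anything falls off the work surface, if the arm or the gripper's body presses on something with over 40 N, if the wrist force passes 120 N, or if a joint passes its speed limit or range.

### The arm

A 6-joint arm with a two-finger parallel gripper is mounted at the origin on the work surface. World frame = base frame: x ahead of the robot, y to its left, z up, the work surface at z = 0. Lengths are in mm, angles in rad, forces in N, time in s.
With the tool pointing down it reaches from about 300 to 775 mm from the base axis. Payload 14.6 kg.
Tool frame: the origin (TCP) lies at the very end of the fingers, on their centre line; the grasp point (between the pads) lies 19 mm behind it; z points along the fingers, y is the line along which they close (so a half turn about z gives the same grasp; the last joint's range is limited). The gripper opens to 94 mm and grips with 3 to 60 N. Pads are 16 mm wide; open, the fingers measure 119 mm over their backs; the gripper's body (75 mm by 177 mm) begins 78 mm behind the grasp point.
Start: joints at [-1.259, 0.3, 1.521, -0, 1.321, -0.067], TCP at [203.386, -511.002, 205.446] pointing down, gripper open.
Joint ranges: [-3.03, 3.03], [-0.79, 2.21], [0.23, 2.52], [-1.04, 4.18], [0, 3.07], [-2.55, 2.55]. Speed limits (rad/s): [2.22, 2.22, 2.57, 3.14, 3.14, 3.14].

### API

Orientations are given as [roll, pitch, yaw] about the fixed x, y, z axes, in that order (R = Rz(yaw) Ry(pitch) Rx(roll)).
In Python, from cell import manip, camera, get_calibration gives the robot as it stands.
- The arm moves only by the tool arm_command, never from a script. Its argument "targets" is a list of rows, each an object of numbers: "hand": the opening, from -1 (shut) to 1 (fully open), so that 0 is half open; "x", "y", "z": the shift along the tool's x, y, z in m; "yaw": the turn about the tool's z in rad. In form: [{"hand": .., "x": .., "y": .., "z": .., "yaw": ..}, ...]. A call has 1 to 10 rows; each row shifts and turns the commanded pose from where the row before left it, along the tool's axes as they then stand; what a row does not reach is not made up. A row lasts 1/10 s, in which the tool goes at most 50 mm and 8.59 degrees, less where a joint would pass 70% of its speed; a pose out of reach is approached as far as the arm can. A call is refused whole if a number of a shift passes 0.05 or a number of a turn 0.15, either way. A call with a gripper value outside its range is refused whole. The fingers move at their own pace and stop on an object; "newtons" is the grip in N (left out, the last holds). Time passes only in rows, so rows that do not move let the fingers close. It gives the time, the measured TCP pose, the force, the opening and the grip force at its end, in the units of the state.
- manip.read_state(): the state, without advancing time (a new reading comes with each control period).
- camera(name): name is "side" or "top"; returns the picture (480x640x3 uint8, red, green, blue); there is no depth.
- get_calibration(name): a dict with "K" (3x3 intrinsics, pixels), "cam_to_world" (4x4, takes a point from camera to world coordinates). Camera axes: x right, y up, looking along -z (the intrinsics and any distortion apply to the point x, -y, -z); pixel columns grow to the right and rows downward; lengths in mm; the calibration is good to about 2 mm. A picture is of the moment at which its call begins. get_calibration takes no time and is no camera call.
- manip.sign_off(): hands the job in; it is judged then, once.
The state is a dict: "clock": time; "joints": joint angles; "qd": joint speeds; "effort": joint torques, N m; "eef_pos": TCP position; "eef_rot": TCP orientation; "wrist_force": force on the tool from outside, world axes, zero at the start; "moment": the same for the moment, N m; "finger_gap": finger opening in mm; "finger_force": force on a finger pad.
Only numpy, scipy, OpenCV 4.12 (cv2) and the standard library are available. Lean on these libraries where they do the work, as an engineer would, in place of code of your own. Each camera call takes 0.05 s, during which the arm holds its last target. There are 200 camera calls.

## Working session

There is one attempt and no reset: what is moved stays moved. The work goes in short steps, Python scripts to look and compute and a tool call to move; the robot and the scene stay as the last step left them, time stands still between calls to the robot, and variables do not carry over. Pictures are saved under pics/ and viewed, at most 10 in all, crops included, and the job is handed in when it is done.

Besides the shell and the picture viewer there is one more tool, called after "Call:" in YAML: its name, and indented under it one key for each argument. arm_command: Moves the arm, as the interface text tells. Its arguments: {"type":"object","properties":{"targets":{"type":"array"},"newtons":{"type":"number"}},"required":["targets"]}

```bash
mkdir -p pics; python3 - <<'E'
from cell import manip, camera, get_calibration
import cv2
for n in("top","side"):
    cv2.imwrite(f"pics/{n}0.png",camera(n)[:,:,::-1])
    c=get_calibration(n);print(n,c)
print(manip.read_state())
E
```

```text
top {'K': array([[518.24046691,   0.        , 322.52746874],
       [  0.        , 518.24046691, 245.48416049],
       [  0.        ,   0.        ,   1.        ]]), 'cam_to_world': array([[ 4.64053466e-02,  9.75625583e-01, -2.14479055e-01,
         1.80679151e+02],
       [-9.98910575e-01,  4.63800511e-02, -5.15307693e-03,
        -5.71877644e+01],
       [ 4.92007586e-03,  2.14484527e-01,  9.76714995e-01,
         1.46724319e+03],
       [ 0.00000000e+00,  0.00000000e+00,  0.00000000e+00,
         1.00000000e+00]])}
side {'K': array([[560.77810931,   0.        , 323.29045174],
       [  0.        , 560.77810931, 232.52102083],
       [  0.        ,   0.        ,   1.        ]]), 'cam_to_world': array([[ 9.82820393e-01,  1.39695786e-01, -1.20619908e-01,
         2.57313857e+02],
       [-1.84489542e-01,  7.62219278e-01, -6.20471902e-01,
        -1.18037904e+03],
       [ 5.26150864e-03,  6.32065550e-01,  7.74897062e-01,
         1.45824432e+03],
       [ 0.00000000e+00,  0.00000000e+00,  0.00000000e+00,
         1.00000000e+00]])}
{'clock': 0.1, 'joints': array([-1.25858658e+00,  3.00429018e-01,  1.52151553e+00, -1.52783716e-05,
        1.32073238e+00, -6.66146022e-02]), 'qd': array([ 0.00064396, -0.00183012,  0.00129675, -0.00039676, -0.00139905,
       -0.00053018]), 'effort': array([ 2.70927383e-03, -5.32635820e+01, -3.53280652e+01,  7.10748928e-02,
        2.34572939e-02, -6.56018642e-05]), 'eef_pos': array([ 203.31662315, -510.77792172,  204.93715096]), 'eef_rot': array([-3.14050980e+00, -5.74089357e-05,  3.78828104e-01]), 'wrist_force': array([-0.96337988, -0.9727537 , -0.6755467 ]), 'moment': array([ 0.03088759, -0.03958983, -0.0105727 ]), 'finger_force': 0.0, 'finger_gap': 94.23550151994526}
```

View pics/top0.png

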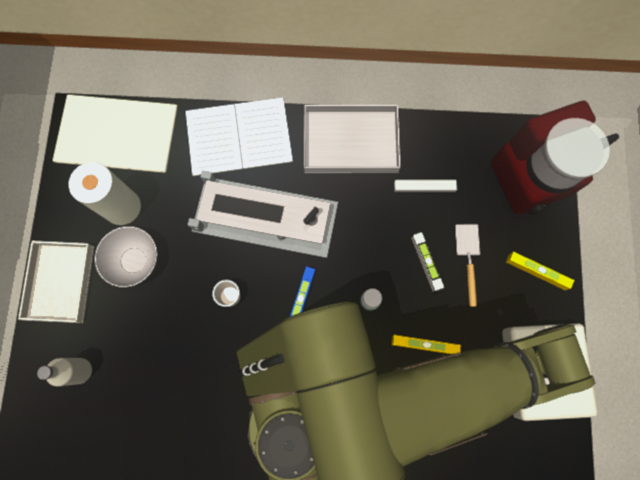

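View pics/side0.png

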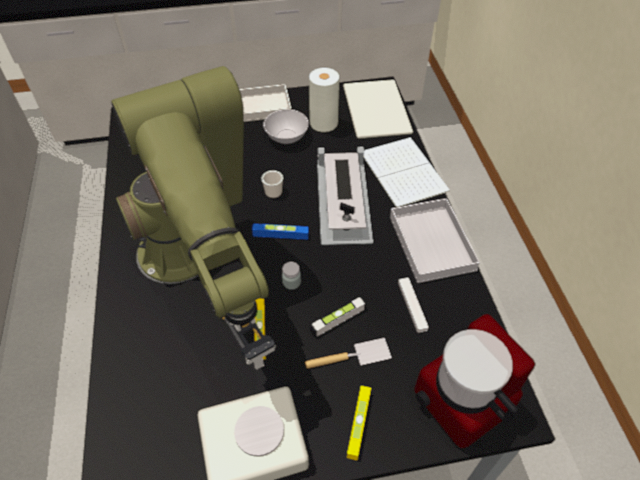

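The aluminium-coloured candidate at top (428,262) / side (338,316) has a green vial and black ends. The others don't fit: blue (303,290), yellow (540,270) and orange (426,344) are the wrong colour, and the plain bar (425,185) has no vial. I'll check it in an enlarged crop and measure.

```bash
cat > h.py <<'E'
import numpy as np, cv2
from cell import manip, camera, get_calibration
def ray(n,uv):
    c=get_calibration(n);T=c["cam_to_world"];d=np.linalg.inv(c["K"])@[uv[0],uv[1],1]
    return T[:3,3],T[:3,:3]@(d*[1,-1,-1])
def onz(n,uv,z):
    o,d=ray(n,uv);return o+d*(z-o[2])/d[2]
def two(a,b):
    (o,d),(p,e)=ray("top",a),ray("side",b)
    s=np.linalg.lstsq(np.c_[d,-e],p-o,rcond=None)[0];A=o+s[0]*d;B=p+s[1]*e
    return (A+B)/2,np.linalg.norm(A-B)
def blobs(m,roi,amin=15):
    x0,y0,x1,y1=roi;z=np.zeros(m.shape,np.uint8);z[y0:y1,x0:x1]=m[y0:y1,x0:x1]*255
    cs,_=cv2.findContours(z,cv2.RETR_EXTERNAL,cv2.CHAIN_APPROX_NONE)
    return [(cv2.contourArea(c),cv2.minAreaRect(c)) for c in sorted(cs,key=cv2.contourArea)[::-1] if cv2.contourArea(c)>=amin]
E
python3 - <<'E'
from h import *
im={n:camera(n) for n in("top","side")}
t,s=im["top"],im["side"]
def up(i,r,k):return cv2.resize(i[r[1]:r[3],r[0]:r[2]],None,fx=k,fy=k,interpolation=cv2.INTER_CUBIC)
a=up(t,(180,160,350,270),4)[:440,:680]; b=up(s,(300,290,380,345),4); c=up(t,(400,225,460,300),4)[:220]
row=np.zeros((220,680,3),np.uint8);b=b[:220];row[:b.shape[0],:b.shape[1]]=b;row[:c.shape[0],330:330+c.shape[1]]=c
cv2.imwrite("pics/crop1.png",np.vstack([a,row])[:600,:,::-1])
# fine: green vial centers
for n,roi in(("top",(400,225,460,300)),("side",(305,290,375,340))):
    hsv=cv2.cvtColor(im[n],cv2.COLOR_RGB2HSV)
    g=(hsv[...,1]>90)&(hsv[...,0]>28)&(hsv[...,0]<50)
    for A,r in blobs(g,roi,5):print(n,"green",A,r,onz(n,r[0],37).round(1))
    w=hsv[...,2]>120
    for A,r in blobs(w,roi,60):
        print(n,"bright",A,r);print([onz(n,p,36).round(0) for p in cv2.boxPoints(r)])
for n,roi in(("top",(195,175,335,245)),("side",(322,150,370,235))):
    v=im[n].max(2)<75
    for A,r in blobs(v,roi,30):print(n,"dark",A,r,onz(n,r[0],60).round(1),onz(n,r[0],106).round(1),cv2.boxPoints(r).round(1).tolist())
E
```

```text
top green 97.5 ((432.03448486328125, 269.0862121582031), (18.755229949951172, 7.799204349517822), 68.19859313964844) [ 441.7 -359.1   37. ]
top green 95.5 ((424.5689697265625, 250.67242431640625), (15.784103393554688, 7.613508701324463), 68.19859313964844) [ 493.4 -338.    37. ]
top bright 230.5 ((427.3253479003906, 261.0711975097656), (36.04899597167969, 9.260923385620117), 67.83365631103516)
[array([ 506., -315.,   36.]), array([ 517., -339.,   36.]), array([ 423., -377.,   36.]), array([ 412., -353.,   36.])]
top bright 99.0 ((437.2500305175781, 283.75), (11.067971229553223, 10.75174331665039), 71.56504821777344)
[array([ 410., -355.,   36.]), array([ 421., -383.,   36.]), array([ 392., -393.,   36.]), array([ 381., -365.,   36.])]
top bright 92.0 ((418.50006103515625, 238.0), (10.435516357421875, 10.435516357421875), 71.56504821777344)
[array([ 538., -302.,   36.]), array([ 549., -330.,   36.]), array([ 521., -340.,   36.]), array([ 510., -312.,   36.])]
top bright 74.0 ((457.5, 239.5), (29.0, 3.0), 90.0)
[array([ 573., -428.,   36.]), array([ 573., -436.,   36.]), array([ 489., 
[... 2155 characters left out ...]
33203), (46.38621139526367, 5.374011993408203), 81.8698959350586) [671.3 135.2  60. ] [657.7  92.  106. ] [[362.3999938964844, 159.10000610351562], [367.79998779296875, 158.3000030517578], [374.29998779296875, 204.1999969482422], [369.0, 205.0]]
side dark 81.5 ((346.17242431640625, 209.56895446777344), (14.484235763549805, 9.099071502685547), 21.801406860351562) [568.1  22.4  60. ] [557.9 -17.2 106. ] [[337.79998779296875, 211.10000610351562], [341.1000061035156, 202.6999969482422], [354.6000061035156, 208.0], [351.20001220703125, 216.5]]
side dark 50.5 ((340.5, 151.0), (2.0, 31.0), 90.0) [607.6 305.4  60. ] [596.1 256.5 106. ] [[325.0, 150.0], [356.0, 150.0], [356.0, 152.0], [325.0, 152.0]]
```

View pics/crop1.png

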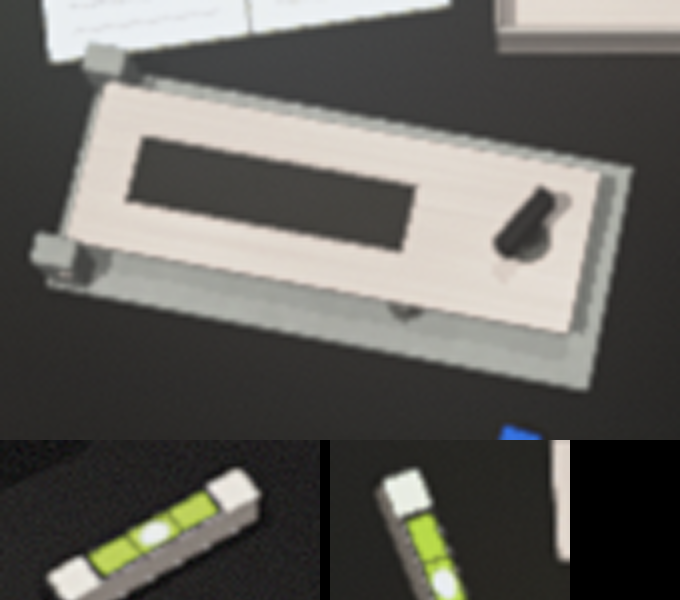

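The crop confirms an aluminium bar with a green vial (two lines, bubble) at about top (428,262), which I'll use. The strip is at top (247,208) and the bar knob at top (312,216), lying diagonally. The level is at about (465,-347), yaw 0.39, so the current tool yaw already suits.

Call:
arm_command:
  targets:
    - {"hand": 1,"x": 0.038,"y": -0.007,"z": 0.012}
    - {"hand": 1,"x": 0.038,"y": -0.007,"z": 0.012}
    - {"hand": 1,"x": 0.038,"y": -0.007,"z": 0.012}
    - {"hand": 1,"x": 0.038,"y": -0.007,"z": 0.012}
    - {"hand": 1,"x": 0.038,"y": -0.007,"z": 0.012}
    - {"hand": 1,"x": 0.038,"y": -0.007,"z": 0.012}
    - {"hand": 1,"x": 0.038,"y": -0.007,"z": 0.012}
    - {"hand": 1,"x": 0.038,"y": -0.007,"z": 0.012}
    - {"hand": 1}
    - {"hand": 1}

```text
schema error: expected keys hand, x, y, z, yaw
```

Call:
arm_command:
  targets:
    - {"hand": 1,"x": 0.038,"y": -0.007,"z": 0.012,"yaw": 0}
    - {"hand": 1,"x": 0.038,"y": -0.007,"z": 0.012,"yaw": 0}
    - {"hand": 1,"x": 0.038,"y": -0.007,"z": 0.012,"yaw": 0}
    - {"hand": 1,"x": 0.038,"y": -0.007,"z": 0.012,"yaw": 0}
    - {"hand": 1,"x": 0.038,"y": -0.007,"z": 0.012,"yaw": 0}
    - {"hand": 1,"x": 0.038,"y": -0.007,"z": 0.012,"yaw": 0}
    - {"hand": 1,"x": 0.038,"y": -0.007,"z": 0.012,"yaw": 0}
    - {"hand": 1,"x": 0.038,"y": -0.007,"z": 0.012,"yaw": 0}
    - {"hand": 1,"x": 0,"y": 0,"z": 0,"yaw": 0}
    - {"hand": 1,"x": 0,"y": 0,"z": 0,"yaw": 0}

```text
clock: 1.2
eef_pos: [465.3, -346.1, 109.0]
eef_rot: [-3.141, 0.001, 0.38]
wrist_force: [0.9, 0.0, 0.1]
finger_gap: 93.9
finger_force: 0.0
```

```bash
cat >> h.py <<'E'
def go(x,y,z,yaw):
    s=manip.read_state();p=s["eef_pos"];w=s["eef_rot"][2];d=np.array([x,y])-p[:2];c,n=np.cos(w),np.sin(w)
    print("clock",round(s["clock"],2),"at",p.round(1),"yaw",round(w,3),"F",s["wrist_force"].round(1),"j6",s["joints"][5].round(2),"gap",round(s["finger_gap"],1),"ff",round(s["finger_force"],1))
    print("tool dx %.1f dy %.1f dz %.1f dyaw %.3f"%(d@[c,n],d@[n,-c],p[2]-z,(w-yaw+np.pi)%(2*np.pi)-np.pi))
E
python3 - <<'E'
from h import *
go(465,-347.5,8,.388)
s=camera("side");x0,y0=260,230
cv2.imwrite("pics/s1.png",cv2.resize(s[y0:y0+130,x0:x0+160],None,fx=4,fy=4)[:,:,::-1])
E
```

```text
clock 1.2 at [ 465.3 -346.1  109. ] yaw 0.38 F [0.9 0.  0.1] j6 0.49 gap 93.9 ff 0.0
tool dx -0.8 dy 1.2 dz 101.0 dyaw -0.008
```

View pics/s1.png

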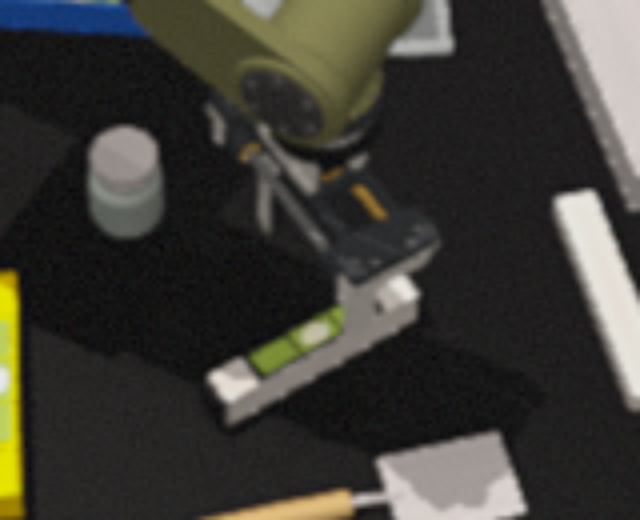

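The fingers straddle the level, with jar, spatula and straightedge clear of them. Descending.

Call:
arm_command:
  targets:
    - {"hand": 1,"x": -0.001,"y": 0.001,"z": 0.025,"yaw": 0}
    - {"hand": 1,"x": 0,"y": 0,"z": 0.025,"yaw": 0}
    - {"hand": 1,"x": 0,"y": 0,"z": 0.025,"yaw": 0}
    - {"hand": 1,"x": 0,"y": 0,"z": 0.02,"yaw": 0}
    - {"hand": 1,"x": 0,"y": 0,"z": 0.006,"yaw": 0}
    - {"hand": -1,"x": 0,"y": 0,"z": 0,"yaw": 0}
    - {"hand": -1,"x": 0,"y": 0,"z": 0,"yaw": 0}
    - {"hand": -1,"x": 0,"y": 0,"z": 0,"yaw": 0}
    - {"hand": -1,"x": 0,"y": 0,"z": 0,"yaw": 0}
    - {"hand": -1,"x": 0,"y": 0,"z": 0,"yaw": 0}
  newtons: 25

```text
clock: 2.25
eef_pos: [464.8, -348.0, 9.0]
eef_rot: [3.141, -0.0, 0.379]
wrist_force: [0.1, 0.6, 0.1]
finger_gap: 57.8
finger_force: 0.0
```

Call:
arm_command:
  targets:
    - {"hand": -1,"x": 0,"y": 0,"z": 0,"yaw": 0}
    - {"hand": -1,"x": 0,"y": 0,"z": 0,"yaw": 0}
    - {"hand": -1,"x": 0,"y": 0,"z": -0.01,"yaw": 0}
    - {"hand": -1,"x": 0,"y": 0,"z": -0.02,"yaw": 0}
    - {"hand": -1,"x": 0,"y": 0,"z": -0.03,"yaw": 0}
    - {"hand": -1,"x": 0,"y": 0,"z": -0.04,"yaw": 0}
    - {"hand": -1,"x": 0,"y": 0,"z": -0.04,"yaw": 0}
    - {"hand": -1,"x": 0,"y": 0,"z": -0.03,"yaw": 0}
    - {"hand": -1,"x": 0,"y": 0,"z": -0.01,"yaw": 0}
    - {"hand": -1,"x": 0,"y": 0,"z": 0,"yaw": 0}

```text
clock: 3.25
eef_pos: [464.8, -348.1, 189.6]
eef_rot: [3.14, -0.001, 0.379]
wrist_force: [-0.3, 0.1, -0.8]
finger_gap: 0.4
finger_force: 0.0
```

```bash
python3 - <<'E'
from h import *
t=camera("top")
v=t.max(2)<75
# strip corners at z 61, long axis direction and knob axis
go(587,165,190,1.416)
c=np.array([[212.4,209.3],[215.1,194.5],[282.2,206.7],[279.6,221.5]])
P=np.array([onz("top",p,61)[:2] for p in c]);e=((P[0]+P[1])-(P[2]+P[3]));print("strip dir",np.arctan2(e[1],e[0]),P.mean(0))
for n,a,b in(("top",(303.1,220.5),(314.9,207)),("top",(309.1,225.7),(320.9,212.3)),("side",(341.1,202.7),(354.6,208)),("side",(337.8,211.1),(351.2,216.5))):
    d=onz(n,b,120)-onz(n,a,120);print(n,np.arctan2(d[1],d[0]))
E
```

```text
clock 3.3 at [ 464.4 -347.7  187.9] yaw 0.379 F [-0.5  0.  -1. ] j6 0.49 gap 0.7 ff 0.0
tool dx 303.5 dy -431.0 dz -2.1 dyaw -1.037
strip dir 1.4327498387487265 [587.64908592 167.37304345]
top -0.6496356922266235
top -0.6559291898480396
side -0.6732160432850806
side -0.6781903646987573
```

The fingers needed about 1 s to close, so I lifted too early. I'll reopen, check whether the level moved, and repeat.

Call:
arm_command:
  targets:
    - {"hand": 1,"x": 0,"y": 0,"z": 0,"yaw": 0}
    - {"hand": 1,"x": 0,"y": 0,"z": 0,"yaw": 0}
    - {"hand": 1,"x": 0,"y": 0,"z": 0,"yaw": 0}
    - {"hand": 1,"x": 0,"y": 0,"z": 0,"yaw": 0}
    - {"hand": 1,"x": 0,"y": 0,"z": 0,"yaw": 0}
    - {"hand": 1,"x": 0,"y": 0,"z": 0,"yaw": 0}
    - {"hand": 1,"x": 0,"y": 0,"z": 0,"yaw": 0}
    - {"hand": 1,"x": 0,"y": 0,"z": 0,"yaw": 0}
    - {"hand": 1,"x": 0,"y": 0,"z": 0,"yaw": 0}
    - {"hand": 1,"x": 0,"y": 0,"z": 0,"yaw": 0}

```text
clock: 4.3
eef_pos: [464.5, -347.9, 188.5]
eef_rot: [3.142, 0.0, 0.379]
wrist_force: [1.1, 0.4, 0.2]
finger_gap: 77.2
finger_force: 0.0
```

```bash
python3 - <<'E'
from h import *
go(465,-348,8,.388)
s=camera("side")
cv2.imwrite("pics/s2.png",cv2.resize(s[230:360,260:420],None,fx=4,fy=4)[:,:,::-1])
hsv=cv2.cvtColor(s,cv2.COLOR_RGB2HSV)
for A,r in blobs((hsv[...,1]>90)&(hsv[...,0]>28)&(hsv[...,0]<50),(305,280,375,340),5):print(A,r,onz("side",r[0],37).round(1))
E
```

```text
clock 4.3 at [ 464.5 -347.9  188.5] yaw 0.379 F [1.1 0.4 0.2] j6 0.49 gap 77.2 ff 0.0
tool dx 0.4 dy 0.3 dz 180.5 dyaw -0.009
159.0 ((337.38677978515625, 311.8962097167969), (6.993257999420166, 33.99500274658203), 60.945396423339844) [ 463.8 -345.1   37. ]
```

View pics/s2.png

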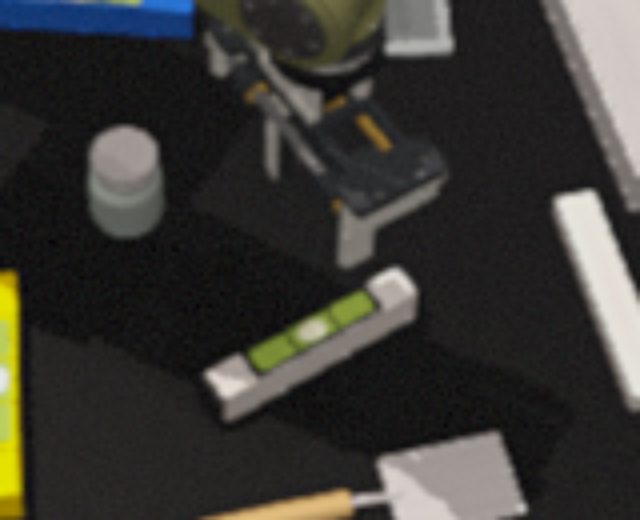

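The level still stands undisturbed, vial up, at side (337,312).

Call:
arm_command:
  targets:
    - {"hand": 1,"x": 0,"y": 0,"z": 0.03,"yaw": 0}
    - {"hand": 1,"x": 0,"y": 0,"z": 0.04,"yaw": 0}
    - {"hand": 1,"x": 0,"y": 0,"z": 0.04,"yaw": 0}
    - {"hand": 1,"x": 0,"y": 0,"z": 0.04,"yaw": 0}
    - {"hand": 1,"x": 0,"y": 0,"z": 0.025,"yaw": 0}
    - {"hand": 1,"x": 0,"y": 0,"z": 0.005,"yaw": 0}
    - {"hand": -1,"x": 0,"y": 0,"z": 0,"yaw": 0}
    - {"hand": -1,"x": 0,"y": 0,"z": 0,"yaw": 0}
    - {"hand": -1,"x": 0,"y": 0,"z": 0,"yaw": 0}
    - {"hand": -1,"x": 0,"y": 0,"z": 0,"yaw": 0}

```text
clock: 5.35
eef_pos: [465.0, -348.2, 9.7]
eef_rot: [3.14, -0.001, 0.379]
wrist_force: [-0.8, 0.2, -0.2]
finger_gap: 65.6
finger_force: 0.0
```

Call:
arm_command:
  targets:
    - {"hand": -1,"x": 0,"y": 0,"z": 0,"yaw": 0}
    - {"hand": -1,"x": 0,"y": 0,"z": 0,"yaw": 0}
    - {"hand": -1,"x": 0,"y": 0,"z": 0,"yaw": 0}
    - {"hand": -1,"x": 0,"y": 0,"z": 0,"yaw": 0}
    - {"hand": -1,"x": 0,"y": 0,"z": 0,"yaw": 0}
    - {"hand": -1,"x": 0,"y": 0,"z": 0,"yaw": 0}
    - {"hand": -1,"x": 0,"y": 0,"z": 0,"yaw": 0}
    - {"hand": -1,"x": 0,"y": 0,"z": 0,"yaw": 0}

```text
clock: 6.15
eef_pos: [464.5, -347.8, 8.4]
eef_rot: [-3.142, 0.0, 0.379]
wrist_force: [0.3, 0.0, -1.3]
finger_gap: 26.0
finger_force: 25.0
```

Call:
arm_command:
  targets:
    - {"hand": -1,"x": 0,"y": 0,"z": -0.02,"yaw": 0}
    - {"hand": -1,"x": 0,"y": 0,"z": -0.04,"yaw": 0}
    - {"hand": -1,"x": 0,"y": 0,"z": -0.04,"yaw": 0}
    - {"hand": -1,"x": 0,"y": 0,"z": -0.04,"yaw": 0}
    - {"hand": -1,"x": 0,"y": 0,"z": -0.03,"yaw": 0}
    - {"hand": -1,"x": 0.02,"y": -0.02,"z": 0,"yaw": 0}
    - {"hand": -1,"x": 0.027,"y": -0.038,"z": 0,"yaw": 0}
    - {"hand": -1,"x": 0.027,"y": -0.038,"z": 0,"yaw": 0}
    - {"hand": -1,"x": 0.027,"y": -0.038,"z": 0,"yaw": 0}
    - {"hand": -1,"x": 0.027,"y": -0.038,"z": 0,"yaw": 0}

```text
clock: 7.15
eef_pos: [519.8, -138.9, 178.3]
eef_rot: [-3.141, 0.0, 0.379]
wrist_force: [0.9, 0.3, -3.0]
finger_gap: 25.5
finger_force: 25.0
```

Call:
arm_command:
  targets:
    - {"hand": -1,"x": 0.027,"y": -0.038,"z": 0,"yaw": 0}
    - {"hand": -1,"x": 0.027,"y": -0.038,"z": 0,"yaw": 0}
    - {"hand": -1,"x": 0.027,"y": -0.038,"z": 0,"yaw": 0}
    - {"hand": -1,"x": 0.027,"y": -0.038,"z": 0,"yaw": 0}
    - {"hand": -1,"x": 0.027,"y": -0.038,"z": 0,"yaw": 0}
    - {"hand": -1,"x": 0.027,"y": -0.038,"z": 0,"yaw": 0}
    - {"hand": -1,"x": 0.01,"y": -0.02,"z": 0,"yaw": 0}
    - {"hand": -1,"x": 0,"y": 0,"z": 0,"yaw": -0.13}
    - {"hand": -1,"x": 0,"y": 0,"z": 0,"yaw": -0.13}
    - {"hand": -1,"x": 0,"y": 0,"z": 0,"yaw": -0.13}

```text
clock: 8.15
eef_pos: [587.7, 153.6, 177.9]
eef_rot: [-3.141, 0.001, 0.775]
wrist_force: [-0.6, 1.0, -2.9]
finger_gap: 25.5
finger_force: 25.0
```

Call:
arm_command:
  targets:
    - {"hand": -1,"x": 0,"y": 0,"z": 0,"yaw": -0.13}
    - {"hand": -1,"x": 0,"y": 0,"z": 0,"yaw": -0.13}
    - {"hand": -1,"x": 0,"y": 0,"z": 0,"yaw": -0.13}
    - {"hand": -1,"x": 0,"y": 0,"z": 0,"yaw": -0.13}
    - {"hand": -1,"x": 0,"y": 0,"z": 0,"yaw": -0.13}
    - {"hand": -1,"x": 0,"y": 0,"z": 0,"yaw": 0}
    - {"hand": -1,"x": 0,"y": 0,"z": 0,"yaw": 0}

```text
clock: 8.85
eef_pos: [587.8, 153.3, 178.2]
eef_rot: [-3.141, 0.0, 1.415]
wrist_force: [-0.9, -0.4, -3.1]
finger_gap: 25.7
finger_force: 25.0
```

```bash
python3 - <<'E'
from h import *
go(587,166,90,1.424)
s=camera("side")
cv2.imwrite("pics/s3.png",cv2.resize(s[90:250,270:430],None,fx=3.7,fy=3.7)[:,:,::-1])
E
```

```text
clock 8.85 at [587.8 153.3 178.2] yaw 1.415 F [-0.9 -0.4 -3.1] j6 0.35 gap 25.7 ff 25.0
tool dx 12.4 dy -2.8 dz 88.2 dyaw -0.009
```

View pics/s3.png

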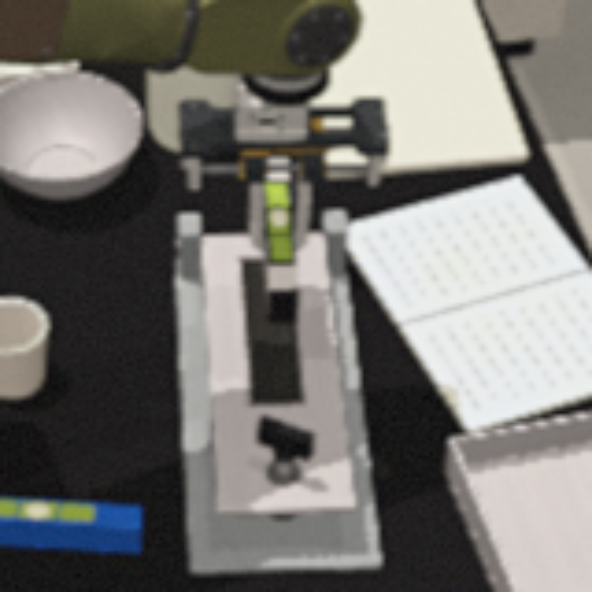

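The level hangs vial up above the strip (strip at crop (272,330), knob at (285,437)). Lowering.

Call:
arm_command:
  targets:
    - {"hand": -1,"x": 0.006,"y": -0.0015,"z": 0.02,"yaw": -0.009}
    - {"hand": -1,"x": 0.0065,"y": -0.0015,"z": 0.03,"yaw": 0}
    - {"hand": -1,"x": 0,"y": 0,"z": 0.025,"yaw": 0}
    - {"hand": -1,"x": 0,"y": 0,"z": 0.015,"yaw": 0}
    - {"hand": -1,"x": 0,"y": 0,"z": 0.008,"yaw": 0}
    - {"hand": -1,"x": 0,"y": 0,"z": 0.006,"yaw": 0}
    - {"hand": -1,"x": 0,"y": 0,"z": 0.003,"yaw": 0}
    - {"hand": -1,"x": 0,"y": 0,"z": 0,"yaw": 0}
    - {"hand": -1,"x": 0,"y": 0,"z": 0,"yaw": 0}

```text
clock: 9.8
eef_pos: [587.2, 166.2, 72.2]
eef_rot: [3.141, -0.0, 1.428]
wrist_force: [-0.4, -0.3, -2.2]
finger_gap: 25.7
finger_force: 25.0
```

```bash
python3 - <<'E'
from h import *
go(587,166,70,1.424)
E
```

```text
clock 9.8 at [587.2 166.2  72.2] yaw 1.428 F [-0.4 -0.3 -2.2] j6 0.36 gap 25.7 ff 25.0
tool dx -0.2 dy -0.2 dz 2.2 dyaw 0.004
```

Call:
arm_command:
  targets:
    - {"hand": -1,"x": 0,"y": 0,"z": 0.002,"yaw": 0}
    - {"hand": -1,"x": 0,"y": 0,"z": 0,"yaw": 0}
    - {"hand": 0.3,"x": 0,"y": 0,"z": 0,"yaw": 0}
    - {"hand": 0.3,"x": 0,"y": 0,"z": 0,"yaw": 0}
    - {"hand": 0.3,"x": 0,"y": 0,"z": 0,"yaw": 0}
    - {"hand": 0.3,"x": 0,"y": 0,"z": 0,"yaw": 0}
    - {"hand": 0.3,"x": 0,"y": 0,"z": 0,"yaw": 0}
    - {"hand": 0.3,"x": 0,"y": 0,"z": 0,"yaw": 0}
    - {"hand": 0.3,"x": 0,"y": 0,"z": 0,"yaw": 0}

```text
clock: 10.7
eef_pos: [586.9, 166.1, 69.4]
eef_rot: [-3.142, -0.0, 1.428]
wrist_force: [0.5, 0.7, 0.1]
finger_gap: 61.4
finger_force: 0.0
```

Call:
arm_command:
  targets:
    - {"hand": 0.3,"x": 0,"y": 0,"z": -0.01,"yaw": 0}
    - {"hand": 0.3,"x": 0,"y": 0,"z": -0.02,"yaw": 0}
    - {"hand": 0.3,"x": 0,"y": 0,"z": -0.03,"yaw": 0}
    - {"hand": 0.3,"x": 0,"y": 0,"z": -0.03,"yaw": 0}
    - {"hand": 0.3,"x": -0.03,"y": 0,"z": -0.01,"yaw": 0}
    - {"hand": 0.3,"x": -0.04,"y": 0,"z": 0,"yaw": 0}
    - {"hand": 0.3,"x": -0.04,"y": 0,"z": 0,"yaw": 0}
    - {"hand": 0.3,"x": -0.04,"y": 0,"z": 0,"yaw": 0}
    - {"hand": 0.3,"x": -0.04,"y": 0,"z": 0,"yaw": 0}
    - {"hand": 0.3,"x": 0,"y": 0,"z": 0,"yaw": 0}

```text
clock: 11.7
eef_pos: [559.3, -25.7, 170.4]
eef_rot: [3.141, 0.001, 1.424]
wrist_force: [0.4, 1.1, -1.1]
finger_gap: 61.3
finger_force: 0.0
```

```bash
python3 - <<'E'
from h import *
t,s=camera("top"),camera("side")
go(558.6,-17.4,180,-0.664)
a=cv2.resize(t[160:260,180:350],None,fx=3.5,fy=3.5);b=cv2.resize(s[140:250,300:400],None,fx=3.2,fy=3.2)[:350]
o=np.zeros((352,595+320,3),np.uint8);o[:350,:595]=a;o[:b.shape[0],595:595+b.shape[1]]=b
cv2.imwrite("pics/p4.png",cv2.resize(o,None,fx=.87,fy=.87)[:,:,::-1])
hsv=cv2.cvtColor(s,cv2.COLOR_RGB2HSV)
for A,r in blobs((hsv[...,1]>90)&(hsv[...,0]>28)&(hsv[...,0]<50),(320,140,380,220),5):print(A,r,onz("side",r[0],98).round(1))
for A,r in blobs(s.max(2)<75,(335,150,362,222),30):print("dark",A,r,onz("side",r[0],106).round(1))
E
```

```text
clock 11.8 at [559.9 -22.4 170.2] yaw 1.426 F [0.4 0.6 1.1] j6 0.04 gap 61.4 ff 0.0
tool dx 4.7 dy -2.0 dz -9.8 dyaw 2.090
6.0 ((336.3846130371094, 147.07691955566406), (10.198039054870605, 6.275716781616211), 11.309932708740234) [587.8 287.8  98. ]
dark 224.0 ((349.5, 156.0), (12.0, 23.0), 90.0) [621.9 225.8 106. ]
dark 91.0 ((344.5, 193.0), (11.0, 10.0), 0.0) [567.8  55.3 106. ]
dark 80.5 ((346.1986083984375, 209.63699340820312), (14.396060943603516, 9.012168884277344), 20.556047439575195) [557.9 -17.5 106. ]
dark 35.5 ((348.0000305175781, 169.99998474121094), (27.204126358032227, 8.940680503845215), 6.581944942474365) [602.  158.7 106. ]
```

View pics/p4.png

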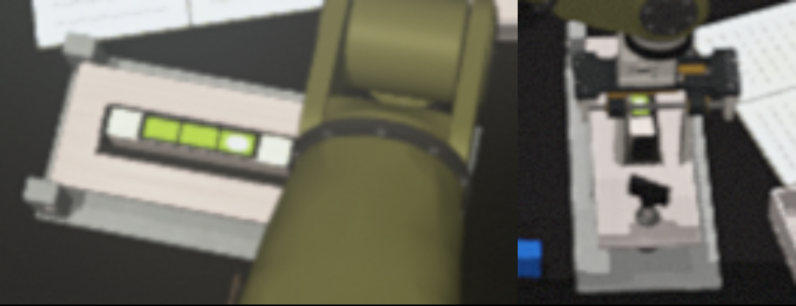

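The level lies vial up on the strip, bubble at the foot end. Top view: bubble at about crop (237,143). The knob is in side crop (650,190), unmoved. Next I'll turn the tool to about yaw 2.48, which leaves most clockwise range.

Call:
arm_command:
  targets:
    - {"hand": 0.3,"x": 0,"y": 0,"z": 0,"yaw": -0.131}
    - {"hand": 0.3,"x": 0,"y": 0,"z": 0,"yaw": -0.131}
    - {"hand": 0.3,"x": 0,"y": 0,"z": 0,"yaw": -0.131}
    - {"hand": 0.3,"x": 0,"y": 0,"z": 0,"yaw": -0.131}
    - {"hand": 0.3,"x": 0,"y": 0,"z": 0,"yaw": -0.131}
    - {"hand": 0.3,"x": 0,"y": 0,"z": 0,"yaw": -0.131}
    - {"hand": 0.3,"x": 0,"y": 0,"z": 0,"yaw": -0.131}
    - {"hand": 0.3,"x": 0,"y": 0,"z": 0,"yaw": -0.131}
    - {"hand": 0.3,"x": 0,"y": 0,"z": 0,"yaw": 0}
    - {"hand": 0.3,"x": 0,"y": 0,"z": 0,"yaw": 0}

```text
clock: 12.8
eef_pos: [559.9, -21.0, 169.6]
eef_rot: [3.141, 0.0, 2.473]
wrist_force: [-0.4, -0.2, -0.2]
finger_gap: 60.9
finger_force: 0.0
```

```bash
python3 - <<'E'
from h import *
go(558.6,-17.4,86,2.475)
# knob top edge corners, side view
s=camera("side");m=s.max(2)<75
for A,r in blobs(m,(335,195,360,222),30):print("dark",A,r)
E
```

```text
clock 12.8 at [559.9 -21.  169.6] yaw 2.473 F [-0.4 -0.2 -0.2] j6 -1.01 gap 60.9 ff 0.0
tool dx 3.3 dy 2.0 dz 83.6 dyaw -0.002
dark 79.5 ((346.5, 209.5), (9.0, 13.0), 90.0)
```

Descend, close at full time, 30 N.

Call:
arm_command:
  targets:
    - {"hand": 0.3,"x": 0.0035,"y": 0.002,"z": 0.02,"yaw": 0}
    - {"hand": 0.3,"x": 0,"y": 0,"z": 0.025,"yaw": 0}
    - {"hand": 0.3,"x": 0,"y": 0,"z": 0.022,"yaw": 0}
    - {"hand": 0.3,"x": 0,"y": 0,"z": 0.012,"yaw": 0}
    - {"hand": 0.3,"x": 0,"y": 0,"z": 0.003,"yaw": 0}
    - {"hand": -1,"x": 0,"y": 0,"z": 0,"yaw": 0}
    - {"hand": -1,"x": 0,"y": 0,"z": 0,"yaw": 0}
    - {"hand": -1,"x": 0,"y": 0,"z": 0,"yaw": 0}
    - {"hand": -1,"x": 0,"y": 0,"z": 0,"yaw": 0}
    - {"hand": -1,"x": 0,"y": 0,"z": 0,"yaw": 0}
  newtons: 30

```text
clock: 13.85
eef_pos: [558.4, -18.2, 87.8]
eef_rot: [3.141, 0.0, 2.476]
wrist_force: [0.6, -0.1, 0.2]
finger_gap: 24.4
finger_force: 0.0
```

Call:
arm_command:
  targets:
    - {"hand": -1,"x": 0,"y": 0,"z": 0,"yaw": 0}
    - {"hand": -1,"x": 0,"y": 0,"z": 0,"yaw": 0}
    - {"hand": -1,"x": 0,"y": 0,"z": 0,"yaw": 0}
    - {"hand": -1,"x": 0,"y": 0,"z": 0,"yaw": 0}
    - {"hand": -1,"x": 0,"y": 0,"z": 0,"yaw": 0}

```text
clock: 14.35
eef_pos: [560.3, -15.9, 88.0]
eef_rot: [3.136, 0.002, 2.477]
wrist_force: [16.9, 18.5, -4.9]
finger_gap: 13.8
finger_force: 30.0
```

```bash
python3 - <<'E'
from h import *
d=-1.75*np.array([np.cos(1.425),np.sin(1.425)])
p=manip.read_state()["eef_pos"]
go(p[0]+d[0],p[1]+d[1],78,2.475);print(manip.read_state()["moment"])
E
```

```text
clock 14.35 at [560.3 -15.9  88. ] yaw 2.477 F [16.9 18.5 -4.9] j6 -1.0 gap 13.8 ff 30.0
tool dx -0.9 dy -1.5 dz 10.0 dyaw 0.002
[ 2.83003193 -2.61653473  0.07782898]
```

Call:
arm_command:
  targets:
    - {"hand": -1,"x": 0,"y": 0.001,"z": 0.002,"yaw": 0}
    - {"hand": -1,"x": 0,"y": 0,"z": 0.002,"yaw": 0}
    - {"hand": -1,"x": -0.001,"y": 0,"z": 0.002,"yaw": 0}
    - {"hand": -1,"x": 0,"y": 0,"z": 0.002,"yaw": 0}
    - {"hand": -1,"x": 0,"y": 0,"z": 0,"yaw": 0}
    - {"hand": -1,"x": 0,"y": 0,"z": 0,"yaw": 0}

```text
clock: 14.95
eef_pos: [560.6, -16.6, 80.1]
eef_rot: [3.138, 0.001, 2.476]
wrist_force: [5.3, 11.1, 3.6]
finger_gap: 14.2
finger_force: 30.0
```

```bash
python3 - <<'E'
from h import *
t=camera("top");s=camera("side")
go(558.6,-17.4,78,2.475)
a=cv2.resize(t[160:260,180:350],None,fx=3.5,fy=3.5);b=cv2.resize(s[140:250,300:400],None,fx=3.2,fy=3.2)[:350]
o=np.zeros((352,595+320,3),np.uint8);o[:350,:595]=a;o[:b.shape[0],595:595+b.shape[1]]=b
cv2.imwrite("pics/p5.png",cv2.resize(o,None,fx=.87,fy=.87)[:,:,::-1])
E
```

```text
clock 15.05 at [560.6 -16.6  80.1] yaw 2.476 F [ 5.1 11.1  2.2] j6 -1.0 gap 13.6 ff 30.0
tool dx 1.0 dy -1.9 dz 2.1 dyaw 0.001
```

View pics/p5.png

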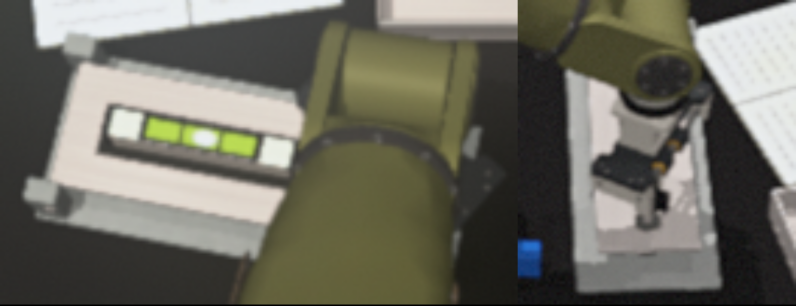

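The bubble now sits near the middle (crop (203,138)), but the force of about 3 N says the foot is not yet on the sole. Pressing on, with a small sideways relief.

Call:
arm_command:
  targets:
    - {"hand": -1,"x": 0,"y": 0.0008,"z": 0.0015,"yaw": 0}
    - {"hand": -1,"x": 0,"y": 0,"z": 0.0015,"yaw": 0}
    - {"hand": -1,"x": 0,"y": 0,"z": 0,"yaw": 0}
    - {"hand": -1,"x": 0,"y": 0,"z": 0,"yaw": 0}

```text
clock: 15.45
eef_pos: [560.8, -16.8, 77.0]
eef_rot: [3.14, 0.001, 2.476]
wrist_force: [2.6, 5.8, 5.0]
finger_gap: 13.9
finger_force: 30.0
```

Call:
arm_command:
  targets:
    - {"hand": -1,"x": 0,"y": 0,"z": 0.0015,"yaw": 0}
    - {"hand": -1,"x": 0,"y": 0,"z": 0.0015,"yaw": 0}
    - {"hand": -1,"x": 0,"y": 0,"z": 0,"yaw": 0}
    - {"hand": -1,"x": 0,"y": 0,"z": 0,"yaw": 0}

```text
clock: 15.85
eef_pos: [561.0, -17.1, 74.7]
eef_rot: [3.14, 0.002, 2.476]
wrist_force: [-0.4, 3.3, 10.1]
finger_gap: 13.9
finger_force: 30.0
```

Call:
arm_command:
  targets:
    - {"hand": -1,"x": 0,"y": 0,"z": 0.001,"yaw": 0}
    - {"hand": -1,"x": 0,"y": 0,"z": 0.0005,"yaw": 0}
    - {"hand": -1,"x": 0,"y": 0,"z": 0,"yaw": 0}
    - {"hand": -1,"x": 0,"y": 0,"z": 0,"yaw": 0}
    - {"hand": -1,"x": 0,"y": 0,"z": 0,"yaw": 0}
    - {"hand": -1,"x": 0,"y": 0,"z": 0,"yaw": 0}

```text
clock: 16.45
eef_pos: [561.2, -17.2, 74.3]
eef_rot: [3.139, 0.002, 2.476]
wrist_force: [-5.1, 4.2, 22.6]
finger_gap: 14.0
finger_force: 30.0
```

```bash
cat >> h.py <<'E'
def bubble():
    t=camera("top");hsv=cv2.cvtColor(t,cv2.COLOR_RGB2HSV);roi=(200,180,262,212)
    # vial = green parts + bubble between; axis from green+line pixels
    g=(hsv[...,1]>90)&(hsv[...,0]>28)&(hsv[...,0]<50);m=np.zeros_like(g);m[roi[1]:roi[3],roi[0]:roi[2]]=1
    v,u=np.nonzero(g&m);pts=np.c_[u,v].astype(float);(cx,cy),(w,h),a=cv2.minAreaRect(pts.astype(np.float32))
    q=cv2.boxPoints(((cx,cy),(w,h),a));e1=q[1]-q[0];e2=q[2]-q[1]
    if np.linalg.norm(e1)>np.linalg.norm(e2): L,ends=e1,((q[0]+q[3])/2,(q[1]+q[2])/2)
    else: L,ends=e2,((q[0]+q[1])/2,(q[2]+q[3])/2)
    ends=sorted(ends,key=lambda p:p[0])                    # left = hinge, right = foot
    A,B=[onz("top",p,94) for p in ends];d=(B-A)/np.linalg.norm(B-A)
    sat=hsv[...,1].astype(int);poly=np.zeros(g.shape,np.uint8);cv2.fillPoly(poly,[q.astype(np.int32)],1)
    v,u=np.nonzero((poly>0)&(hsv[...,1]<110)&(hsv[...,2]>150))
    W=np.array([onz("top",p,94) for p in zip(u,v)]);
    b=(W-(A+B)/2)@d
    print("vial mid",((A+B)/2).round(1),"len",np.linalg.norm(B-A).round(1),"axis",np.arctan2(-d[1],-d[0]).round(3),"bubble toward foot: mean %.1f median %.1f n %d"%(b.mean(),np.median(b),len(b)))
    return t
E
python3 - <<'E'
from h import *
t=bubble();go(558.6,-17.4,78,2.475)
cv2.imwrite("pics/p6.png",cv2.resize(t[180:212,200:262],None,fx=12,fy=12,interpolation=cv2.INTER_CUBIC)[:,:,::-1])
E
```

```text
vial mid [587.6 170.2  94. ] len 96.4 axis 1.414 bubble toward foot: mean -18.0 median -17.8 n 48
clock 16.5 at [561.2 -17.2  74.4] yaw 2.476 F [-4.6  4.1 22.5] j6 -1.0 gap 14.3 ff 30.0
tool dx 1.9 dy -1.8 dz -3.6 dyaw 0.001
```

View pics/p6.png

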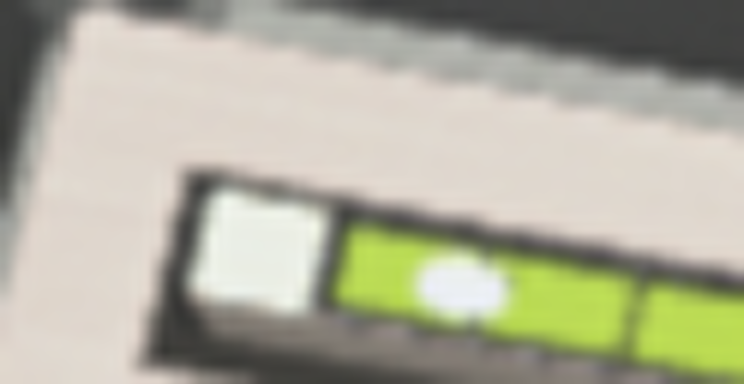

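The foot stands on the sole: 22 N, with a stiff rise. The bubble is at crop (462,285), and the lines at x≈482 and 632 put the middle at ~557. So it is about 22 mm towards the hinge, needing roughly 3 rad clockwise (tool yaw +). I'll turn in stages.

Call:
arm_command:
  targets:
    - {"hand": -1,"x": 0,"y": 0,"z": 0,"yaw": 0.1}
    - {"hand": -1,"x": 0,"y": 0,"z": 0,"yaw": 0.1}
    - {"hand": -1,"x": 0,"y": 0,"z": 0,"yaw": 0.1}
    - {"hand": -1,"x": 0,"y": 0,"z": 0,"yaw": 0.1}
    - {"hand": -1,"x": 0,"y": 0,"z": 0,"yaw": 0.1}
    - {"hand": -1,"x": 0,"y": 0,"z": 0,"yaw": 0.1}
    - {"hand": -1,"x": 0,"y": 0,"z": 0,"yaw": 0.1}
    - {"hand": -1,"x": 0,"y": 0,"z": 0,"yaw": 0.1}
    - {"hand": -1,"x": 0,"y": 0,"z": 0,"yaw": 0.1}
    - {"hand": -1,"x": 0,"y": 0,"z": 0,"yaw": 0.1}

```text
clock: 17.5
eef_pos: [561.1, -17.2, 74.3]
eef_rot: [3.139, -0.001, 1.472]
wrist_force: [-5.1, 5.0, 23.3]
finger_gap: 13.8
finger_force: 30.0
```

```bash
sed -i 's/roi=(200,180,262,212)/roi=(200,180,280,225)/' h.py; python3 - <<'E'
from h import *
bubble();go(558.6,-17.4,78,2.475)
E
```

```text
vial mid [587.  166.8  94. ] len 103.5 axis 1.432 bubble toward foot: mean -15.7 median -15.4 n 46
clock 17.55 at [561.1 -17.2  74.3] yaw 1.465 F [-6.8  4.  23.9] j6 0.01 gap 13.4 ff 30.0
tool dx -0.5 dy -2.4 dz -3.7 dyaw -1.010
```

Call:
arm_command:
  targets:
    - {"hand": -1,"x": 0,"y": 0,"z": 0,"yaw": 0.12}
    - {"hand": -1,"x": 0,"y": 0,"z": 0,"yaw": 0.12}
    - {"hand": -1,"x": 0,"y": 0,"z": 0,"yaw": 0.12}
    - {"hand": -1,"x": 0,"y": 0,"z": 0,"yaw": 0.12}
    - {"hand": -1,"x": 0,"y": 0,"z": 0,"yaw": 0.12}
    - {"hand": -1,"x": 0,"y": 0,"z": 0,"yaw": 0.12}
    - {"hand": -1,"x": 0,"y": 0,"z": 0,"yaw": 0.12}
    - {"hand": -1,"x": 0,"y": 0,"z": 0,"yaw": 0.12}
    - {"hand": -1,"x": 0,"y": 0,"z": 0,"yaw": 0.12}
    - {"hand": -1,"x": 0,"y": 0,"z": 0,"yaw": 0.12}

```text
clock: 18.55
eef_pos: [561.1, -17.0, 74.2]
eef_rot: [3.141, -0.003, 0.271]
wrist_force: [-5.5, 6.0, 22.4]
finger_gap: 13.8
finger_force: 30.0
```

Call:
arm_command:
  targets:
    - {"hand": -1,"x": 0,"y": 0,"z": 0,"yaw": 0.12}
    - {"hand": -1,"x": 0,"y": 0,"z": 0,"yaw": 0.12}
    - {"hand": -1,"x": 0,"y": 0,"z": 0,"yaw": 0.1}
    - {"hand": -1,"x": 0,"y": 0,"z": 0,"yaw": 0.1}
    - {"hand": -1,"x": 0,"y": 0,"z": 0,"yaw": 0}
    - {"hand": -1,"x": 0,"y": 0,"z": 0,"yaw": 0}
    - {"hand": -1,"x": 0,"y": 0,"z": 0,"yaw": 0}
    - {"hand": -1,"x": 0,"y": 0,"z": 0,"yaw": 0}
    - {"hand": -1,"x": 0,"y": 0,"z": 0,"yaw": 0}
    - {"hand": -1,"x": 0,"y": 0,"z": 0,"yaw": 0}

```text
clock: 19.55
eef_pos: [561.2, -16.9, 74.2]
eef_rot: [-3.14, -0.003, -0.164]
wrist_force: [-4.2, 6.2, 21.8]
finger_gap: 13.9
finger_force: 30.0
```

Call:
arm_command:
  targets:
    - {"hand": -1,"x": 0,"y": 0,"z": 0,"yaw": 0}
    - {"hand": -1,"x": 0,"y": 0,"z": 0,"yaw": 0}
    - {"hand": -1,"x": 0,"y": 0,"z": 0,"yaw": 0}
    - {"hand": -1,"x": 0,"y": 0,"z": 0,"yaw": 0}
    - {"hand": -1,"x": 0,"y": 0,"z": 0,"yaw": 0}
    - {"hand": -1,"x": 0,"y": 0,"z": 0,"yaw": 0}
    - {"hand": -1,"x": 0,"y": 0,"z": 0,"yaw": 0}
    - {"hand": -1,"x": 0,"y": 0,"z": 0,"yaw": 0}

```text
clock: 20.35
eef_pos: [561.1, -16.9, 74.2]
eef_rot: [-3.14, -0.003, -0.164]
wrist_force: [-4.2, 6.9, 21.3]
finger_gap: 13.6
finger_force: 30.0
```

```bash
python3 - <<'E'
from h import *
t=bubble();go(558.6,-17.4,78,2.475)
cv2.imwrite("pics/p7.png",cv2.resize(t[180:225,200:280],None,fx=9.5,fy=9.5,interpolation=cv2.INTER_CUBIC)[:,:,::-1])
E
```

```text
vial mid [587.2 167.3  94. ] len 103.5 axis 1.422 bubble toward foot: mean -2.8 median -2.9 n 46
clock 20.4 at [561.1 -16.9  74.2] yaw -0.164 F [-4.7  5.6 21.7] j6 1.64 gap 13.5 ff 30.0
tool dx -2.4 dy 0.9 dz -3.8 dyaw -2.639
```

View pics/p7.png

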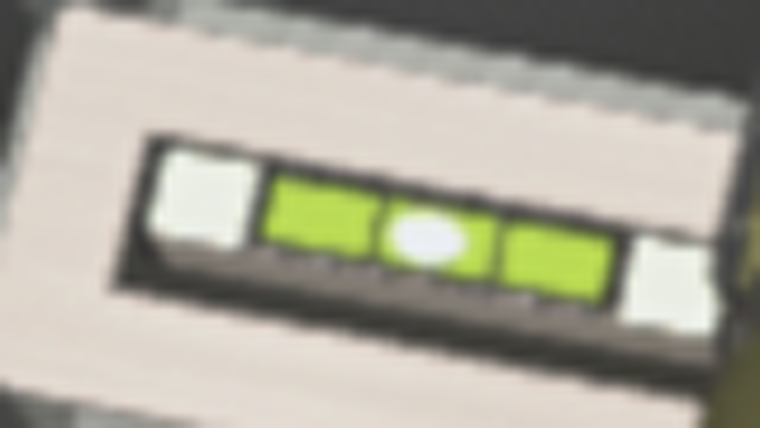

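The bubble is at crop (429,238) and the lines at 380 and 500, so it is about 3 mm short. Another 0.42 rad clockwise.

Call:
arm_command:
  targets:
    - {"hand": -1,"x": 0,"y": 0,"z": 0,"yaw": 0.1}
    - {"hand": -1,"x": 0,"y": 0,"z": 0,"yaw": 0.1}
    - {"hand": -1,"x": 0,"y": 0,"z": 0,"yaw": 0.1}
    - {"hand": -1,"x": 0,"y": 0,"z": 0,"yaw": 0.12}
    - {"hand": -1,"x": 0,"y": 0,"z": 0,"yaw": 0}
    - {"hand": -1,"x": 0,"y": 0,"z": 0,"yaw": 0}
    - {"hand": -1,"x": 0,"y": 0,"z": 0,"yaw": 0}
    - {"hand": -1,"x": 0,"y": 0,"z": 0,"yaw": 0}
    - {"hand": -1,"x": 0,"y": 0,"z": 0,"yaw": 0}
    - {"hand": -1,"x": 0,"y": 0,"z": 0,"yaw": 0}

```text
clock: 21.4
eef_pos: [561.2, -16.9, 74.2]
eef_rot: [-3.139, -0.002, -0.584]
wrist_force: [-4.3, 6.8, 21.8]
finger_gap: 14.0
finger_force: 30.0
```

Call:
arm_command:
  targets:
    - {"hand": -1,"x": 0,"y": 0,"z": 0,"yaw": 0}
    - {"hand": -1,"x": 0,"y": 0,"z": 0,"yaw": 0}
    - {"hand": -1,"x": 0,"y": 0,"z": 0,"yaw": 0}
    - {"hand": -1,"x": 0,"y": 0,"z": 0,"yaw": 0}
    - {"hand": -1,"x": 0,"y": 0,"z": 0,"yaw": 0}
    - {"hand": -1,"x": 0,"y": 0,"z": 0,"yaw": 0}
    - {"hand": -1,"x": 0,"y": 0,"z": 0,"yaw": 0}
    - {"hand": -1,"x": 0,"y": 0,"z": 0,"yaw": 0}
    - {"hand": -1,"x": 0,"y": 0,"z": 0,"yaw": 0}
    - {"hand": -1,"x": 0,"y": 0,"z": 0,"yaw": 0}

```text
clock: 22.4
eef_pos: [561.1, -16.9, 74.2]
eef_rot: [-3.139, -0.002, -0.584]
wrist_force: [-4.4, 6.5, 21.4]
finger_gap: 13.8
finger_force: 30.0
```

```bash
python3 - <<'E'
from h import *
t=bubble();go(558.6,-17.4,78,2.475)
m=t.max(2)<75
for A,r in blobs(m,(205,180,290,232),100):print(A,r,onz("top",r[0],57).round(1))
E
```

```text
vial mid [587.1 167.3  94. ] len 103.5 axis 1.436 bubble toward foot: mean -1.1 median -0.1 n 48
clock 22.45 at [561.1 -16.9  74.2] yaw -0.584 F [-3.9  6.  21.6] j6 2.06 gap 13.9 ff 30.0
tool dx -1.8 dy 1.8 dz -3.8 dyaw -3.059
232.5 ((256.5, 185.0), (10.0, 53.0), 90.0) [658.2 146.9  57. ]
```

The bubble is centred within about 1 mm and the foot is held down at 21 N. The 13.7 mm press matches the initial slope, so the foot is on the sole. Handing in.

```bash
python3 -c "
from cell import manip
print(manip.sign_off())"
```

```text
the job is handed in; nothing more can be done
None
```

I handed the job in at about 22 s. By my last measurement the level lies vial up on the strip, within about 2 mm of its middle, and the bubble is within about 1 mm of centre. The knob is still gripped at 30 N and pressed down at about 21 N, with the foot on the sole plate; the result of the judging was not reported.

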